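Lay the standing film carton down in its tray and push it home

ROBOT

A 6-joint arm with a two-finger parallel gripper is mounted at the origin on a cart in front of the work surface, level with it; the furniture and walls round the work are solid. World frame = base frame: x ahead of the robot, y to its left, z up, the work surface at z = 0. Lengths are in m, angles in rad, forces in N, time in s.
With the tool pointing down it reaches from about 0.35 to 0.975 m from the base axis. Payload 4.9 kg.
Tool frame: the origin (TCP) lies at the very end of the fingers, on their centre line; the grasp point (between the pads) lies 19 mm behind it; x points along the fingers, y is the direction in which the jaws open and shut, and the axes are right-handed (so a half turn about x gives the same grasp; the last joint's range is limited). The gripper opens to 85 mm and grips with 20 to 120 N. Pads are 22 mm wide; open, the fingers measure 114 mm over their backs; the gripper's body (76 mm by 85 mm) begins 54 mm behind the grasp point. The pads swing forward as they close: fully open they stand 13 mm farther back than shut.
Start: joints at [-1.247, 0.053, 1.613, -0, 1.476, -0.119], TCP at [0.268, -0.565, 0.231] pointing down, gripper open.
Joint ranges: [-3.01, 3.01], [-1.01, 2.22], [0.06, 2.58], [-1.02, 4.17], [0.09, 2.62], [-3.14, 3.14]. Speed limits (rad/s): [2.57, 2.57, 3.14, 3.14, 3.14, 3.14].

INTERFACE

Orientations are given as a rotation vector (axis times angle).
In Python, from station import ctrl, get_image, calibration, finish_job, search_frame, cut_out, mark_of gives the robot as it stands. The module is installed in compiled form; this text tells all that it offers.
- The arm moves only by the tool arm_command, never from a script. Its argument "plan" is a list that holds one entry, the list of rows, each a list of 7 numbers: the shift along the tool's x, y, z in m, then the turn, a rotation vector about the tool's x, y, z in degrees, then the finger opening in m, from 0 to 0.0854. A call has 1 to 20 rows; each row shifts and turns the pose as measured when the row begins, along the tool's axes as they then stand; what a row does not reach is not made up. A row lasts 1/12 s, in which the tool goes at most 41.7 mm and 7.16 degrees, less where a joint would pass 70% of its speed; a pose out of reach is approached as far as the arm can. A call with a gripper value outside its range is refused whole. The fingers move at their own pace and stop on an object; "squeeze" is the grip in N (left out, the last holds). Time passes only in rows, so rows that do not move let the fingers close. It gives the time, the measured TCP pose, the force and the opening at its end, in the units of the state.
- ctrl.get_obs(): the state, without advancing time (a new reading comes with each control period).
- get_image(name): name is "side" or "top"; returns the picture (420x560x3 uint8, red, green, blue); there is no depth.
- calibration(name): a dict with "fx", "fy", "cx", "cy" (pixels), "cam_to_world" (4x4, takes a point from camera to world coordinates). Camera axes: x right, y down, z forward; pixel columns grow to the right and rows downward; lengths in m; the calibration is good to about 2 mm. A picture is of the moment at which its call begins. calibration takes no time and is no camera call.
- finish_job(): hands the job in, once; it reports no verdict.
Trained networks look in the newest picture that a camera, given by its name, has taken for a name from the list of things; names that differ only in an ending like _2 or _b are one class to them, and where a whole thing is asked for, a point or a joint stands for the part that bears it (a point fixed in the world has none). Each returns a list of dicts, best first, with "conf" (0 to 1); they miss things now and then, are a little off and sometimes report something else, mostly with a low value. They report only what shows in the picture. A call takes as long as a camera call. They do not tell look-alikes from the thing itself.
- search_frame(camera, thing): "at" ([x, y, z] in m, in the coordinates of the camera as it stood for that picture, good to about 4 mm: the middle of the surface that is visible of it).
- cut_out(camera, thing): "mask" (420x560 bool, what is visible of it).
- mark_of(camera, thing): "at" ([x, y, z] in m, in the coordinates of the camera as it stood for that picture, good to about 4 mm: a listed point, or the origin of a listed thing).
The state is a dict: "t": time; "q": joint angles; "dq": joint speeds; "effort": joint torques, N m; "tool_pos": TCP position; "tool_rot": TCP orientation; "contact_force": force on the tool from outside, world axes, zero at the start; "wrist_torque": the same for the moment, N m; "opening": finger opening in m.
Only numpy, scipy, OpenCV 4.12 (cv2) and the standard library are available. Lean on these libraries where they do the work, as an engineer would, in place of code of your own. Each camera call takes 0.05 s, during which the arm holds its last target. There are 200 camera calls.

TASK

In the two-lane metal tray one carton stands on end: tip it over by pushing it with the fingertips so that it lies down flat along its lane with its upper end towards the tray's tall end stop, then push it along the lane until that end butts squarely against the stop, like its neighbour in the other lane. Only push it, without picking it up: its lower edge on the stop side stays down on the tray throughout; leave the neighbouring carton, the small dropper bottle in the tray, and the bottle and the beaker beside it where they are.

Things in the scene. Friction and masses are not known exactly. Their poses are not given: they have to be found in the camera images.
- tray: Grey metal bench tray, fixed, 184 x 270 mm, floor 4 mm thick, turned up to 0.3 rad. Origin: centre of its underside on the worktop, z up. Two lanes run along its y axis, centre lines at x = -44 mm (nearer the robot: the standing carton's lane) and +44 mm (the neighbour's), each 84 mm wide between rails 10 mm high. At the +y end only a lip 10 mm high, inner face at y = +130 mm.
- stop (a point): Foot of the end stop in the standing carton's lane: on the inner face, lane middle, floor level (tray x = -44, y = -130, z = 4 mm). The stop is a rigid plate 45 mm high and 5 mm thick across both lanes at the tray's -y end.
- carton: The white carton to lay down, 120 x 60 x 58 mm, 0.15 to 0.3 kg, loose. At first it stands on an end on the tray floor (top 124 mm above the worktop), 50 to 80 mm from the lip (its axis). Origin: centre of the 120 x 60 mm face that looks to tray +x; x: long axis, up while it stands; z: into the carton. Lying in the lane it is 60 mm high, slides at 1 to 4 N, and has 30 to 60 mm to go to the stop.
- carton_head (a point): Centre of the carton's end face that is uppermost while it stands (124 mm above the worktop at first). Pushed slowly at 100 mm height the carton tips about its far lower edge and falls by itself once it leans about 27 degrees, after some 45 to 60 mm of push; pushed low it slides.
- carton_foot (a point): Centre of the carton's other end face, on which it stands at first (4 mm above the worktop).
- carton_edge (a point): Middle of the edge about which the carton tips: the foot's edge on the end stop's side, on the tray floor (4 mm above the worktop) while it stands, tips, lies and slides.
- carton_mid (a point): Middle of the carton.
- neighbour: An equal carton that already lies in the other lane (tray x = +44 mm), its end against the end stop, 58 mm high; leave it. Origin: centre of its underside.
- dropper: Small dropper bottle, 27 mm across, 86 mm high, standing in the free part of the neighbour's lane; leave it. Origin: centre of its underside.
- bottle: Clear reagent bottle with a screw cap, 69 mm across, 150 mm high, standing left of the tray; leave it. Origin: centre of its underside.
- beaker: Large upside-down plastic beaker, 107 mm across, 136 mm high, standing right of the tray; leave it. Origin: centre of its underside.
Things that resemble listed ones, but are neither listed nor needed, are in the scene too. Leave any orange or purple look-alike of the carton alone.

How it is judged:
At the end, for the whole second after the job is handed in: The carton lies flat on the floor of its own lane (both end centres 28 to 40 mm above the worktop), its former upper end within 6 mm of the end stop, in line with the lane within 0.12 rad, at rest (y of carton_head in the frame of tray below -0.124 m and x of carton_mid in the frame of tray between -0.062 and -0.026 m and angle between the x axis of carton and the y axis of tray, either way round below 0.12 rad and height (world z) of carton_head between 0.028 and 0.04 m and height (world z) of carton_foot between 0.028 and 0.04 m and linear speed of carton below 0.01 m/s); the robot touches nothing.
It fails at once if the carton is lifted (its middle more than 85 mm above the worktop; tipping raises it to 71 mm) (height (world z) of carton_mid above 0.085 m).
It fails at once if the carton is lifted (the edge about which it tips rises more than 11 mm off the tray floor) (height (world z) of carton_edge above 0.015 m).
It fails at once if the neighbouring carton is moved more than 15 mm (distance of neighbour from where it was at the start of the episode above 0.015 m).
It fails at once if the dropper bottle is moved more than 15 mm or tipped (distance of dropper from where it was at the start of the episode above 0.015 m or angle between dropper's own z axis and vertical above 0.35 rad).
It fails at once if the bottle or the beaker is moved more than 20 mm or tipped (distance of any of bottle, beaker from where it was at the start of the episode above 0.02 m or angle between any of bottle, beaker's own z axis and vertical above 0.35 rad).
It also fails if it takes over 38 s, if anything falls off the work surface, if the arm or the gripper's body presses on something with over 40 N, if the wrist force passes 120 N, or if a joint passes its speed limit or range.

## Working session

There is one attempt and no reset: what is moved stays moved. The work goes in short steps, Python scripts to look and compute and a tool call to move; the robot and the scene stay as the last step left them, time stands still between calls to the robot, and variables do not carry over. Pictures are saved under pics/ and viewed, about 8 in all and at most 12, crops included, and the job is handed in when it is done.

Besides the shell and the picture viewer there is one more tool, called after "Call:" in YAML: its name, and indented under it one key for each argument. arm_command: Moves the arm, as the interface text tells. Its arguments: {"type":"object","properties":{"plan":{"type":"array","items":{"type":"array","items":{"type":"array","items":{"type":"number"}}}},"squeeze":{"type":"number"}},"required":["plan"]}

```bash
mkdir -p pics
cat > h.py <<'E'
import numpy as np, cv2
from scipy.spatial.transform import Rotation as R
from station import *
def w(cam,p):
    T=np.array(calibration(cam)["cam_to_world"]); return T[:3,:3]@np.array(p)+T[:3,3]
def snap(cam,fn):
    im=get_image(cam); cv2.imwrite('pics/'+fn,im[:,:,::-1]); return im
def px(cam,p):
    c=calibration(cam);T=np.linalg.inv(np.array(c["cam_to_world"])); q=T[:3,:3]@np.array(p)+T[:3,3]
    return np.array([c["fx"]*q[0]/q[2]+c["cx"],c["fy"]*q[1]/q[2]+c["cy"]])
E
python3 - <<'E'
from h import *
o=ctrl.get_obs(); print(o["t"],o["tool_pos"],o["tool_rot"],R.from_rotvec(o["tool_rot"]).as_matrix().round(2))
a=snap("top","a.png");b=snap("side","b.png"); 
for cam in("top","side"):
  for th in("tray","stop","carton","carton_head","carton_foot","carton_edge","neighbour","dropper","bottle","beaker"):
    for r in mark_of(cam,th)[:3]:
      p=w(cam,r["at"]);print(cam,th,round(r["conf"],2),p.round(3),px(cam,p).round())
E
```

```text
0.0 [ 0.26758534 -0.56413328  0.23006204] [ 1.97667476  0.44700067 -1.9771235 ] [[-0.    0.43 -0.9 ]
 [ 0.   -0.9  -0.43]
 [-1.   -0.   -0.  ]]
top tray 0.6 [ 0.539 -0.05  -0.001] [292. 195.]
top stop 0.96 [ 0.506 -0.184  0.005] [336. 206.]
top stop 0.34 [0.488 0.018 0.129] [269. 202.]
top carton 0.87 [0.522 0.023 0.066] [268. 195.]
top carton 0.69 [0.33  0.036 0.063] [262. 261.]
top carton 0.56 [0.393 0.182 0.062] [211. 238.]
top carton_head 0.97 [0.485 0.019 0.124] [269. 203.]
top carton_head 0.8 [0.355 0.021 0.116] [267. 251.]
top carton_head 0.69 [0.383 0.152 0.119] [219. 240.]
top carton_foot 0.79 [0.493 0.02  0.   ] [269. 208.]
top carton_foot 0.72 [0.38  0.151 0.003] [224. 244.]
top carton_foot 0.72 [ 0.364  0.023 -0.001] [267. 251.]
top carton_edge 0.84 [ 0.49  -0.007  0.001] [278. 209.]
top carton_edge 0.78 [0.412 0.147 0.001] [226. 234.]
top carton_edge 0.74 [ 0.366  0.053 -0.001] [257. 250.]
top neighbour 0.87 [ 0.591 -0.115  0.005] [313. 178.]
top dropper 0.56 [0.578 0.039 0.006] [263. 181.]
top beaker 0.67 [ 0.562 -0.397 -0.002] [404. 190.]
top beaker 0.55 [ 0.508 -0.183
[... 208 characters left out ...]
7. 208.]
side carton 0.69 [0.387 0.183 0.054] [232. 163.]
side carton 0.61 [0.52  0.022 0.062] [283. 202.]
side carton_head 0.98 [0.379 0.156 0.118] [228. 158.]
side carton_head 0.61 [0.491 0.022 0.123] [272. 191.]
side carton_foot 0.94 [0.492 0.021 0.002] [274. 214.]
side carton_foot 0.8 [0.36  0.019 0.001] [229. 220.]
side carton_edge 0.94 [ 0.491 -0.01   0.002] [274. 224.]
side carton_edge 0.89 [ 0.411  0.142 -0.003] [243. 185.]
side carton_edge 0.88 [0.369 0.052 0.002] [231. 210.]
side neighbour 0.57 [ 0.588 -0.116  0.   ] [313. 253.]
side bottle 0.98 [ 0.587  0.403 -0.003] [289. 116.]
side beaker 0.56 [ 0.563 -0.395 -0.   ] [320. 352.]
side beaker 0.35 [ 0.59   0.403 -0.002] [290. 115.]
```

View pics/a.png

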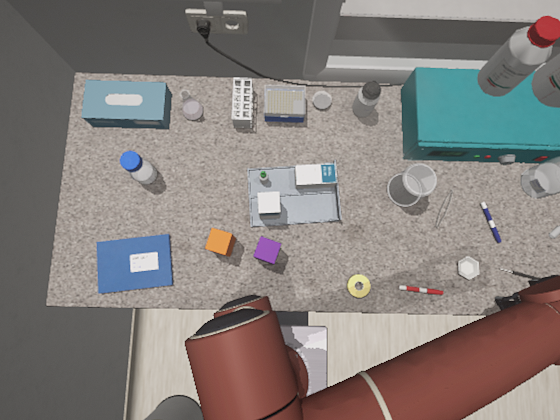

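View pics/b.png

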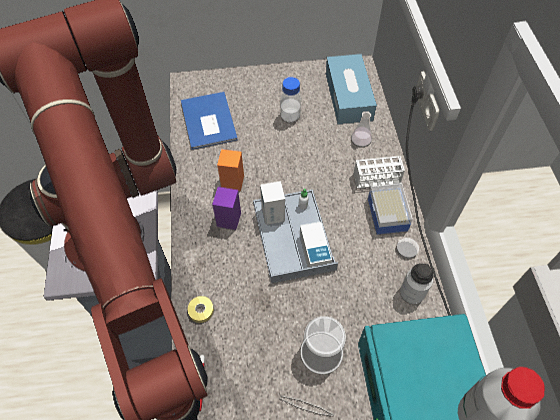

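The carton is the white box standing in the tray, top (269,203) and side (272,191). The look-alikes are orange at top (220,241) and purple at (267,250), which also appear in the side view at (230,170) and (227,208). Both stand outside the tray. The white box in the other lane, top (316,174), is the neighbour. Next I'll fit the tray yaw, check a close crop, and turn the tool.

Call:
arm_command:
  plan:
    - [[0, 0, 0, -7, 0, 0, 0.03], [0, 0, 0, -7, 0, 0, 0.03], [0, 0, 0, -7, 0, 0, 0.03], [0, 0, 0, -7, 0, 0, 0.03], [0, 0, 0, -7, 0, 0, 0.03], [0, 0, 0, -7, 0, 0, 0.03], [0, 0, 0, -7, 0, 0, 0.03], [0, 0, 0, -7, 0, 0, 0.03], [0, 0, 0, -7, 0, 0, 0.03], [0, 0, 0, -7, 0, 0, 0.03]]

```text
t: 1.93
tool_pos: [0.2678, -0.5647, 0.2313]
tool_rot: [1.117, 1.265, -1.117]
contact_force: [-0.0, -0.4, 0.0]
opening: 0.0299
```

```bash
cat >> h.py <<'E'
def tray_yaw(im):  # carton/tray fit helper: nothing but frame maths
    pass
TH=0.092; C=np.array([0.540,-0.050])
def t2w(x,y): return C+np.array([[np.cos(TH),-np.sin(TH)],[np.sin(TH),np.cos(TH)]])@[x,y]
def w2t(p): return np.array([[np.cos(TH),np.sin(TH)],[-np.sin(TH),np.cos(TH)]])@(np.array(p)[:2]-C)
def plan_to(x,y,z):
    o=ctrl.get_obs(); Rm=R.from_rotvec(o["tool_rot"]).as_matrix()
    d=np.array([*t2w(x,y),z])-o["tool_pos"]; 
    print("tool shift mm",(Rm.T@d*1000).round(1),"pos",np.round(o["tool_pos"],3),"tray",w2t(o["tool_pos"]).round(4),"jaw yaw err deg",np.degrees(np.arctan2(Rm[1,1],Rm[0,1])-TH).round(2),"tilt",Rm[2].round(3),"F",np.round(o["contact_force"],1),"t",o["t"],"op",o["opening"])
E
python3 - <<'E'
from h import *
cs=[];
for cam in("top","side"):
    im=get_image(cam)[:,:,::-1].copy()
    for x,y,z in[(-.092,-.135,.004),(.092,-.135,.004),(.092,.135,.004),(-.092,.135,.004),(-.044,-.13,.049),(.044,-.13,.049)]:
        cv2.circle(im,tuple(px(cam,[*t2w(x,y),z]).round().astype(int)),1,(0,0,255),-1)
    u=px(cam,[.52,-.03,.05]).astype(int); cs.append(cv2.resize(im[u[1]-65:u[1]+65,u[0]-65:u[0]+65],(400,400),interpolation=cv2.INTER_CUBIC))
cv2.imwrite("pics/c.png",np.hstack(cs))
for cam in("top","side"):
  for th in("carton_foot","carton_head","dropper"):
    for r in mark_of(cam,th):
      p=w(cam,r["at"]);t=w2t(p)
      if abs(t[0])<.08 and abs(t[1])<.13: print(cam,th,r["conf"],t.round(3),p[2].round(3))
plan_to(-.044,.155,.22)
E
```

```text
top carton_foot 0.79 [-0.043  0.073] 0.003
top carton_foot 0.6 [ 0.047 -0.07 ] 0.01
top carton_head 0.57 [-0.044  0.07 ] 0.124
top carton_head 0.42 [-0.016  0.075] 0.066
top dropper 0.68 [0.047 0.082] 0.006
side carton_foot 0.55 [-0.043  0.078] 0.001
side carton_foot 0.28 [0.048 0.086] 0.005
side carton_foot 0.26 [-0.013  0.072] 0.065
side carton_head 0.94 [-0.043  0.074] 0.122
side dropper 0.64 [0.048 0.086] 0.002
side dropper 0.44 [-0.043  0.072] 0.121
tool shift mm [  11.3  290.4 -635.4] pos [ 0.268 -0.565  0.231] tray [-0.3184 -0.4875] jaw yaw err deg 1.43 tilt [-1. -0. -0.] F [-0.2 -0.1  0.7] t 2.3333 op 0.030319512176228604
```

View pics/c.png

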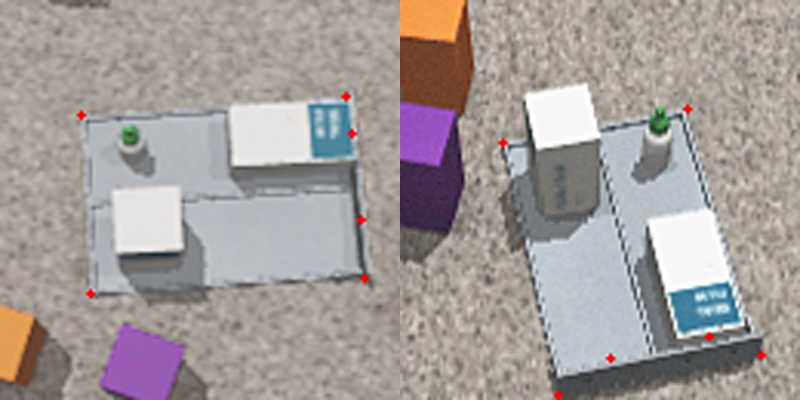

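The crop confirms the choice: the white standing carton is at (147,220) top and (563,150) side. The tray outline fits its predicted corners to about 1 px. The carton axis is at tray (-0.044, 0.073). Moving behind it, high.

Call:
arm_command:
  plan:
    - [[0, 0.016, -0.035, 0, 0, 0, 0.03], [0, 0.016, -0.035, 0, 0, 0, 0.03], [0, 0.016, -0.035, 0, 0, 0, 0.03], [0, 0.016, -0.035, 0, 0, 0, 0.03], [0, 0.016, -0.035, 0, 0, 0, 0.03], [0, 0.016, -0.035, 0, 0, 0, 0.03], [0, 0.016, -0.035, 0, 0, 0, 0.03], [0, 0.016, -0.035, 0, 0, 0, 0.03], [0, 0.016, -0.035, 0, 0, 0, 0.03], [0, 0.016, -0.035, 0, 0, 0, 0.03], [0, 0.016, -0.035, 0, 0, 0, 0.03], [0, 0.016, -0.035, 0, 0, 0, 0.03], [0, 0.016, -0.035, 0, 0, 0, 0.03], [0, 0.016, -0.035, 0, 0, 0, 0.03], [0, 0.016, -0.035, 0, 0, 0, 0.03], [0, 0.016, -0.035, 0, 0, 0, 0.03], [0, 0.016, -0.035, 0, 0, 0, 0.03], [0, 0.014, -0.035, 0, 0, 0, 0.03], [0, 0, 0, 1.4, 0, 0, 0.03], [0, 0, 0, 0, 0, 0, 0.03]]

```text
t: 4.0
tool_pos: [0.4936, 0.1222, 0.2328]
tool_rot: [1.164, 1.228, -1.152]
contact_force: [0.6, -0.2, 0.0]
opening: 0.0301
```

Run:
```python
from h import *
plan_to(-.044,.145,.10)
```

```text
tool shift mm [132.8 -14.5  30.6] pos [0.494 0.122 0.233] tray [-0.0304  0.1757] jaw yaw err deg -1.48 tilt [-1.     0.013  0.003] F [ 0.6 -0.2  0. ] t 4.0 op 0.030140137705401714
```

Call:
arm_command:
  plan:
    - [[0.027, -0.005, 0.006, -1.5, 0, 0, 0.03], [0.027, -0.005, 0.006, 0, 0, 0, 0.03], [0.027, -0.004, 0.006, 0, 0, 0, 0.03], [0.027, 0, 0.006, 0, 0, 0, 0.03], [0.025, 0, 0.006, 0, 0, 0, 0.03], [0, 0, 0, 0, 0, 0, 0.03]]

```text
t: 4.5
tool_pos: [0.4865, 0.0887, 0.0995]
tool_rot: [1.15, 1.233, -1.125]
contact_force: [-0.3, 0.3, -0.7]
opening: 0.0302
```

Run:
```python
from h import *
plan_to(-.044,.115,.10)
snap("side","d.png")
```

```text
tool shift mm [-0.4 -3.4 28.1] pos [0.486 0.089 0.1  ] tray [-0.0406  0.1431] jaw yaw err deg 0.03 tilt [-1.     0.023  0.004] F [-0.3  0.3 -0.7] t 4.5 op 0.030200465310895826
```

Call:
arm_command:
  plan:
    - [[0, -0.003, 0.007, 0, 0, 0, 0.03], [0, 0, 0.007, 0, 0, 0, 0.03], [0, 0, 0.007, 0, 0, 0, 0.03], [0, 0, 0.004, 0, 0, 0, 0.03], [0, 0, 0.004, 0, 0, 0, 0.03], [0, 0, 0.004, 0, 0, 0, 0.03], [0, 0, 0.004, 0, 0, 0, 0.03], [0, 0, 0.004, 0, 0, 0, 0.03], [0, 0, 0.004, 0, 0, 0, 0.03]]

```text
t: 5.3
tool_pos: [0.4955, 0.0395, 0.1137]
tool_rot: [1.16, 1.217, -1.111]
contact_force: [0.1, -0.7, 0.6]
opening: 0.0298
```

Run:
```python
from h import *
plan_to(-.044,.06,.10)
im=snap("side","e0.png")[:,:,::-1]; a=px("side",[.52,-.03,.05]).astype(int)
cv2.imwrite("pics/e.png",cv2.resize(im[a[1]-75:a[1]+75,a[0]-75:a[0]+75],(500,500),interpolation=cv2.INTER_CUBIC))
```

```text
tool shift mm [13.4 -8.5 33.1] pos [0.496 0.039 0.114] tray [-0.0361  0.0932] jaw yaw err deg -0.04 tilt [-0.999  0.043  0.005] F [ 0.1 -0.7  0.6] t 5.3 op 0.02975129338951622
```

View pics/e.png

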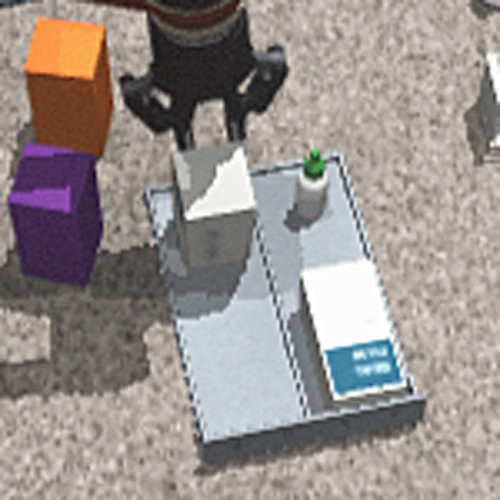

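The carton is upright or just starting to lean, at (213,200), and the fingers are behind its top edge. The tool has drifted up 14 mm and tilted slightly, so I'll correct that while continuing.

Call:
arm_command:
  plan:
    - [[0.005, -0.003, 0.002, 0, 0, -1.2, 0.03], [0.005, -0.003, 0.003, 0, 0, -1.0, 0.03], [0.005, -0.003, 0.004, 0, 0, -0.6, 0.03], [0.003, -0.001, 0.004, 0, 0, -0.2, 0.03], [0.002, -0.001, 0.004, 0, 0, -0.2, 0.03]]

```text
t: 5.77
tool_pos: [0.4855, 0.0197, 0.0913]
tool_rot: [1.128, 1.26, -1.157]
contact_force: [0.1, -0.0, 0.0]
opening: 0.0302
```

Run:
```python
from h import *
plan_to(-.044,.06,.10)
im=snap("side","f0.png")[:,:,::-1]; a=px("side",[.52,-.03,.05]).astype(int)
cv2.imwrite("pics/f.png",cv2.resize(im[a[1]-75:a[1]+75,a[0]-75:a[0]+75],(500,500),interpolation=cv2.INTER_CUBIC))
for th in("carton_foot","carton_head","carton_edge"):
    for r in mark_of("side",th):
      p=w("side",r["at"]);t=w2t(p)
      if abs(t[0]+.044)<.04 and abs(t[1])<.13: print(th,r["conf"],t.round(3),p[2].round(3))
```

```text
tool shift mm [-8.7  3.7 14.4] pos [0.486 0.02  0.091] tray [-0.0478  0.0744] jaw yaw err deg -0.02 tilt [-1.    -0.018  0.005] F [ 0.1 -0.   0. ] t 5.7667 op 0.03015826228675196
carton_foot 0.65 [-0.041  0.069] 0.016
carton_head 0.76 [-0.045  0.016] 0.122
carton_edge 0.71 [-0.047  0.046] 0.002
```

View pics/f.png

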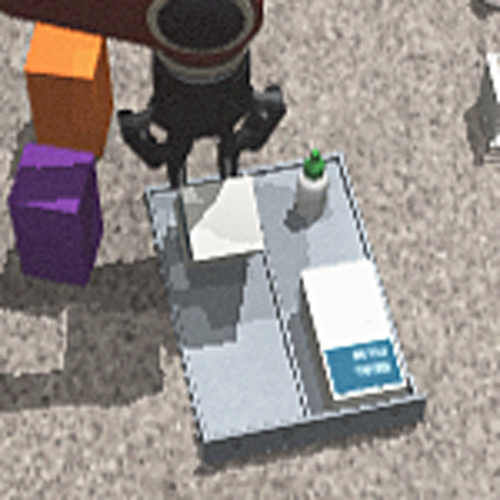

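It is leaning about 27°, with the head at tray y 0.016 and the edge still at 0.046. A little more push will drop it.

Call:
arm_command:
  plan:
    - [[-0.002, 0.001, 0.004, 0, 0, 0.3, 0.03], [-0.002, 0.001, 0.005, 0, 0, 0.3, 0.03], [-0.002, 0.001, 0.005, 0, 0, 0, 0.03], [0, 0, 0.003, 0, 0, 0, 0.03], [0, 0, 0, 0, 0, 0, 0.03], [0, 0, 0, 0, 0, 0, 0.03]]

```text
t: 6.47
tool_pos: [0.4921, 0.0014, 0.1005]
tool_rot: [1.136, 1.248, -1.146]
contact_force: [0.3, 0.3, 0.3]
opening: 0.03
```

Run:
```python
from h import *
plan_to(-.044,.085,.11)
im=snap("side","g0.png")[:,:,::-1]; a=px("side",[.52,-.03,.05]).astype(int)
cv2.imwrite("pics/g.png",cv2.resize(im[a[1]-75:a[1]+75,a[0]-75:a[0]+75],(500,500),interpolation=cv2.INTER_CUBIC))
for th in("carton_foot","carton_head","carton_edge"):
    for r in mark_of("side",th):
      p=w("side",r["at"]);t=w2t(p)
      if abs(t[0]+.044)<.04 and abs(t[1])<.13: print(th,r["conf"],t.round(3),p[2].round(3))
```

```text
tool shift mm [ -9.7  -1.1 -29.3] pos [0.492 0.001 0.1  ] tray [-0.043   0.0556] jaw yaw err deg -0.02 tilt [-1.    -0.002  0.006] F [0.3 0.3 0.3] t 6.4667 op 0.030020000731668793
carton_foot 0.86 [-0.041  0.041] 0.029
carton_head 0.66 [-0.044 -0.081] 0.034
carton_edge 0.55 [-0.045  0.043] 0.004
```

View pics/g.png

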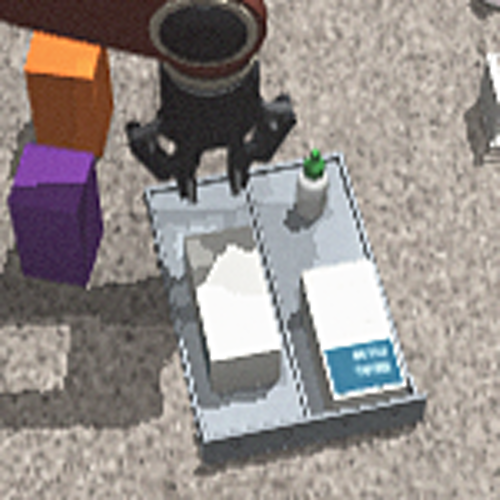

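It lies flat: foot at tray y 0.043, head at -0.078, about 50 mm to go. I'll back off, lower the tool behind the foot, then push.

Call:
arm_command:
  plan:
    - [[0, 0, -0.01, 0, 0, 0, 0.03], [0, 0, -0.01, 0, 0, 0, 0.03], [0, 0, -0.01, 0, 0, 0, 0.03], [0.012, 0, 0, 0, 0, 0, 0.03], [0.014, 0, 0, 0, 0, 0, 0.03], [0.014, 0, 0, 0, 0, 0, 0.03], [0.014, 0, 0, 0, 0, 0, 0.03], [0, 0, 0, 0, 0, 0, 0.03], [0, 0, 0, 0, 0, 0, 0.03]]

```text
t: 7.42
tool_pos: [0.4873, 0.0384, 0.0407]
tool_rot: [1.131, 1.252, -1.141]
contact_force: [-0.7, -0.5, 1.2]
opening: 0.0298
```

Run:
```python
from h import *
plan_to(-.044,.054,.035)
```

```text
tool shift mm [ 5.9  0.1 38.8] pos [0.487 0.038 0.041] tray [-0.0444  0.0928] jaw yaw err deg 0.35 tilt [-1.    -0.003  0.005] F [-0.7 -0.5  1.2] t 7.4167 op 0.029776431962326544
```

Call:
arm_command:
  plan:
    - [[0.006, 0, 0.008, 0, 0, 0, 0.03], [0, 0, 0.008, 0, 0, 0, 0.03], [0, 0, 0.008, 0, 0, 0, 0.03], [0, 0, 0.008, 0, 0, 0, 0.03], [0, 0, 0.005, 0, 0, 0, 0.03], [0, 0, 0.005, 0, 0, 0, 0.03], [0, 0, 0.005, 0, 0, 0, 0.03], [0, 0, 0.005, 0, 0, 0, 0.03]]

```text
t: 8.08
tool_pos: [0.4944, -0.0187, 0.0369]
tool_rot: [1.133, 1.249, -1.139]
contact_force: [0.3, 1.0, -0.6]
opening: 0.03
```

Run:
```python
from h import *
plan_to(-.044,.001,.035)
```

```text
tool shift mm [ 2.1 -1.7 34.3] pos [ 0.494 -0.019  0.037] tray [-0.0425  0.0354] jaw yaw err deg 0.36 tilt [-1.     0.001  0.006] F [ 0.3  1.  -0.6] t 8.0833 op 0.030005675787825023
```

Call:
arm_command:
  plan:
    - [[0.001, -0.001, 0.005, 0, 0, 0, 0.03], [0, 0, 0.005, 0, 0, 0, 0.03], [0, 0, 0.005, 0, 0, 0, 0.03], [0, 0, 0.005, 0, 0, 0, 0.03], [0, 0, 0.003, 0, 0, 0, 0.03]]

```text
t: 8.5
tool_pos: [0.4962, -0.0443, 0.0364]
tool_rot: [1.134, 1.248, -1.138]
contact_force: [-0.1, 1.5, 0.6]
opening: 0.03
```

```bash
cat > m.py <<'E'
import sys
from h import *
plan_to(-.044,.001,.035)
for cam in("side","top"):
  im=snap(cam,"tmp.png")[:,:,::-1]; a=px(cam,[.52,-.07,.05]).astype(int)
  cv2.imwrite(f"pics/{sys.argv[1]}_{cam}.png",cv2.resize(im[a[1]-65:a[1]+65,a[0]-65:a[0]+65],(400,400),interpolation=cv2.INTER_CUBIC))
  for th in("carton_foot","carton_head"):
    for r in mark_of(cam,th):
      p=w(cam,r["at"]);t=w2t(p)
      if abs(t[0]+.044)<.04 and abs(t[1])<.15: print(cam,th,r["conf"],t.round(3),p[2].round(3))
cv2.imwrite(f"pics/{sys.argv[1]}.png",np.hstack([cv2.imread(f"pics/{sys.argv[1]}_{c}.png") for c in("side","top")]))
E
python3 m.py k
```

```text
tool shift mm [ 1.5 -0.9  8.7] pos [ 0.496 -0.044  0.036] tray [-0.0431  0.0097] jaw yaw err deg 0.33 tilt [-1.     0.002  0.006] F [-0.1  1.5  0.6] t 8.5 op 0.029996658045328882
side carton_foot 0.59 [-0.04  -0.001] 0.034
side carton_head 0.73 [-0.045 -0.119] 0.033
top carton_foot 0.74 [-0.041 -0.   ] 0.03
top carton_head 0.84 [-0.045 -0.124] 0.036
```

View pics/k.png

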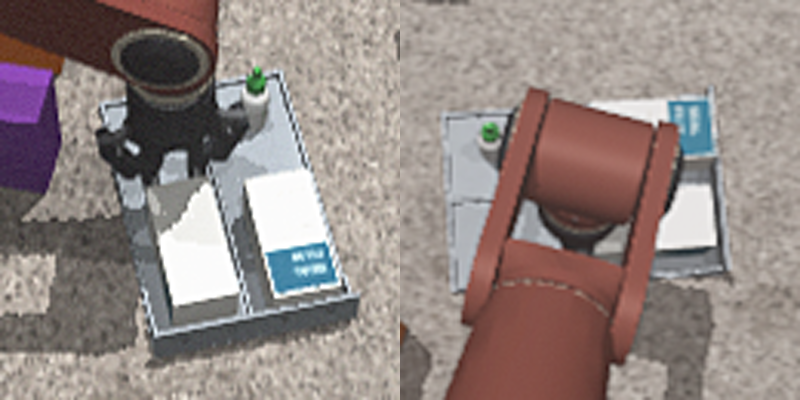

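The carton is lying straight at (195,245) side, with about 8 mm left to the stop. I'll push on slowly and watch for the force rise.

Call:
arm_command:
  plan:
    - [[0, 0, 0.003, 0, 0, 0, 0.03], [0, 0, 0.003, 0, 0, 0, 0.03], [0, 0, 0.002, 0, 0, 0, 0.03]]

```text
t: 9.05
tool_pos: [0.4968, -0.0508, 0.0364]
tool_rot: [1.133, 1.25, -1.136]
contact_force: [-0.1, 1.6, 1.3]
opening: 0.03
```

Call:
arm_command:
  plan:
    - [[0, 0, 0.002, 0, 0, 0, 0.03], [0, 0, 0.002, 0, 0, 0, 0.03]]

```text
t: 9.22
tool_pos: [0.4972, -0.055, 0.0364]
tool_rot: [1.133, 1.251, -1.136]
contact_force: [-0.3, 1.1, 0.8]
opening: 0.03
```

Call:
arm_command:
  plan:
    - [[0, 0, 0.002, 0, 0, 0, 0.03], [0, 0, 0.002, 0, 0, 0, 0.03]]

```text
t: 9.38
tool_pos: [0.4977, -0.0556, 0.0365]
tool_rot: [1.143, 1.257, -1.133]
contact_force: [0.2, 12.4, 3.6]
opening: 0.0303
```

The force jumped to 12 N, so it is against the stop. Backing off and lifting clear.

Call:
arm_command:
  plan:
    - [[0, 0, -0.005, 0, 0, 0, 0.03], [0, 0, -0.012, 0, 0, 0, 0.03], [0, 0, -0.015, 0, 0, 0, 0.03], [0, 0, -0.015, 0, 0, 0, 0.03], [-0.03, 0, 0, 0, 0, 0, 0.03], [-0.035, 0, 0, 0, 0, 0, 0.03], [-0.035, 0, 0, 0, 0, 0, 0.03], [-0.035, 0, 0, 0, 0, 0, 0.03], [-0.035, 0, -0.03, 0, 0, 0, 0.03], [0, 0, -0.04, 0, 0, 0, 0.03], [0, 0, -0.04, 0, 0, 0, 0.03], [0, 0, -0.04, 0, 0, 0, 0.03], [0, 0, -0.02, 0, 0, 0, 0.03], [0, 0, 0, 0, 0, 0, 0.03]]

```text
t: 10.55
tool_pos: [0.4741, 0.1681, 0.2124]
tool_rot: [1.144, 1.248, -1.136]
contact_force: [-0.1, 0.2, 0.0]
opening: 0.0303
```

```bash
python3 m.py z
```

```text
tool shift mm [177.2   0.4 222.4] pos [0.474 0.168 0.212] tray [-0.0456  0.2233] jaw yaw err deg 0.04 tilt [-1.     0.006 -0.001] F [-0.1  0.2  0. ] t 10.55 op 0.030346886572300575
side carton_foot 0.9 [-0.042 -0.012] 0.033
side carton_head 0.9 [-0.044 -0.133] 0.032
side carton_head 0.7 [-0.044 -0.069] 0.029
top carton_foot 0.86 [-0.044 -0.011] 0.031
```

View pics/z.png

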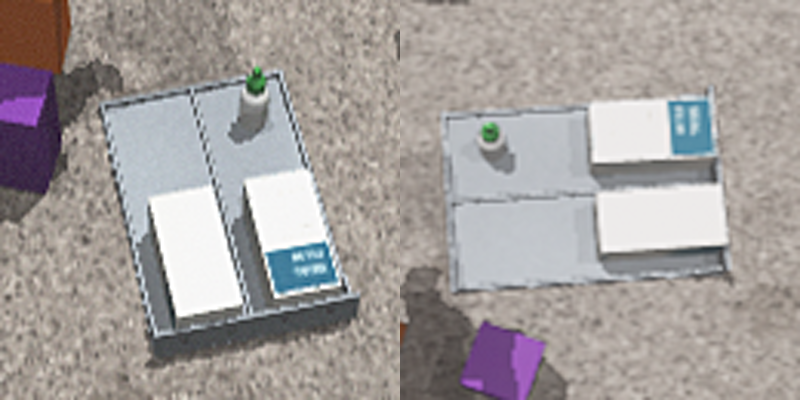

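The carton lies flat, butts against the stop, and is level with its neighbour: (195,250) side, (661,220) top. The neighbour and dropper look unmoved and the arm is clear. Handing in.

```bash
python3 -c "
from station import finish_job
print(finish_job())"
```

```text
the job is handed in; nothing more can be done
None
```

I tipped the white carton over with the fingertips at about 100 mm height, pushed it flat along its lane, and stopped when the force rose to 12 N at the end stop. Then I backed the arm off and handed the job in at about 11 s; `finish_job` gives no verdict.

**Carton at the end:** in the last check its foot was at tray y of about -0.012 m and its head at about -0.133 m, which is the stop within measuring error. Both end centres were 31–33 mm high, and the carton lay on the lane's centre line, in line with the lane.

**Other things:** the neighbour and the dropper look unmoved in the final pictures, and the hand was clear with no force on it. The bottle and the beaker were outside those crops; the arm stayed well above or away from them.

**What disagreed:**
- The tool drifted up about 14 mm and tilted slightly during the first push. I corrected this while pushing.
- In the final check the top camera did not report the head.
- The side camera also gave a second, weaker head reading at y = -0.069 m. It does not fit the pictures, so I took it as false.

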